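# Put the cleaned microscope optics back on their stand in order

### The arm

A 6-joint arm with a two-finger parallel gripper is mounted at the origin on a cart in front of the work surface, level with it; the furniture and walls round the work are solid. World frame = base frame: x ahead of the robot, y to its left, z up, the work surface at z = 0. Lengths are in mm, angles in rad, forces in N, time in s.
With the tool pointing down it reaches from about 275 to 750 mm from the base axis. Payload 10.2 kg.
Tool frame: the origin (TCP) lies on the centre line of the jaws, within the pads' length; the fingertips stand 17 mm ahead of it and the grasp point (between the pads) lies 2 mm behind it (ctrl.tip_extent is the distance from the TCP to the fingertips, in mm); z points along the fingers, y is the line along which they close (so a half turn about z gives the same grasp; the last joint's range is limited). The gripper opens to 85 mm and grips with 20 to 120 N. Pads are 22 mm wide; open, the fingers measure 114 mm over their backs; the gripper's body (76 mm by 85 mm) begins 54 mm behind the grasp point. The pads swing forward as they close: fully open they stand 13 mm farther back than shut.
Start: joints at [-1.554, 0.313, 1.498, -0, 1.331, -0.223], TCP at [124.678, -509.987, 248.294] pointing down, gripper open.
Joint ranges: [-2.94, 2.94], [-0.97, 2.17], [0.19, 2.56], [-1.23, 4.37], [0.02, 3.11], [-2.88, 2.88]. Speed limits (rad/s): [2.39, 2.39, 3.01, 3.14, 3.14, 3.14].

### API

Orientations are given as a unit quaternion [w, x, y, z].
In Python, from rig import sensors, capture, ctrl, cut_out, place_of gives the robot as it stands.
- The arm moves only by the shell command python3 -m jog 'ROWS' [FORCE]. ROWS is JSON, a list of rows, each a list of 3 entries, a list of its own where there are three numbers: the shift along the world's x, y, z in mm, then the turn, a rotation vector about the world's x, y, z in degrees, then the closure, from 0 (fully open) to 1 (shut). A call has exactly 8 rows; each row is the pose to reach, as a shift and turn from the pose commanded when the call began; what a row does not reach only later rows make up. A row lasts 1/12 s, in which the tool goes at most 41.7 mm and 7.16 degrees, less where a joint would pass 70% of its speed; a pose out of reach is approached as far as the arm can. A call with a gripper value outside its range is refused whole. The fingers move at their own pace and stop on an object; FORCE is the grip in N (left out, the last holds). Time passes only in rows, so rows that repeat a pose let the fingers close, or fill a call up. It gives the time, the measured TCP pose, the force and the opening at its end, in the units of the state.
- sensors.sense(): the state, without advancing time (a new reading comes with each control period).
- capture(name): name is "side" or "top"; returns a dict with "color" (384x512x3 uint8, blue, green, red), "z_map" (384x512 float32, mm along the optical axis (not along the pixel's ray), 0 where there is no reading), "camera_matrix" (3x3 intrinsics, pixels), "R" (3x3) and "t" (3): a world point X has camera coordinates R X + t. Camera axes: x right, y down, z forward; pixel columns grow to the right and rows downward; lengths in mm; the calibration is good to about 2 mm. A picture is of the moment at which its call begins.
- ctrl.finish_job(): hands the job in, once; it reports no verdict.
Trained networks look in a picture, given as the dict that the camera call returned (one of the last four; its "shot" number tells which), for a name from the list of things; names that differ only in an ending like _2 or _b are one class to them, and where a whole thing is asked for, a point or a joint stands for the part that bears it (a point fixed in the world has none). Each returns a list of dicts, best first, with "p" (0 to 1); they miss things now and then, are a little off and sometimes report something else, mostly with a low value. They report only what shows in the picture. A call takes as long as a camera call.
- cut_out(picture, query): "region" (384x512 bool, what is visible of it) and "box" ([left, top, right, bottom] in pixels, round what is visible of it).
- place_of(picture, query): "centre" ([row, column] in pixels: a listed point, or the origin of a listed thing).
The state is a dict: "time_s": time; "joints": joint angles; "dq": joint speeds; "tau": joint torques, N m; "eef_pos": TCP position; "ee_rot": TCP orientation; "force": force on the tool from outside, world axes, zero at the start; "wrist_torque": the same for the moment, N m; "grip_width": opening from 0.0 (shut) to 1.0 (fully open).
Only numpy, scipy, OpenCV 4.12 (cv2) and the standard library are available. Lean on these libraries where they do the work, as an engineer would, in place of code of your own. Each camera call takes 0.05 s, during which the arm holds its last target. There are 200 camera calls.

### The job

The optics have been wiped and go back on their round stand: stand all five in its seats, upright with the lens up and right down on the seat floors. The eyepiece goes into the wide seat; going clockwise from it, as seen from above, come the shortest objective, the second shortest, the second longest, and last the longest, which closes the ring between the second longest and the eyepiece. Tip none of them over, and leave the oil bottle standing where it is.

Things in the scene. Friction and masses are not known exactly. Their poses are not given: they have to be found in the camera images.
- objective_1_mid (a point): Microscope objective, plain metal, 38 mm long: the shortest of the four; broad glass front lens, 18 mm across, on a flat blunt end as wide as the barrel. Stands loose and upright on a black rear dust cap (23 mm wide, 10 mm high), lens up, 0.1 kg. Grip from above round the straight barrel, 26 mm wide from 10 to 36 mm above its foot. Point: its centre, half-way up (19 mm above its foot); z axis along it, up to the lens.
- objective_2_mid (a point): Microscope objective, plain metal, 46 mm long: the second shortest of the four; front lens 12 mm across on a short stepped nose 19 mm wide. Stands loose and upright on a black rear dust cap (23 mm wide, 10 mm high), lens up, 0.1 kg. Grip from above round the straight barrel, 26 mm wide from 10 to 36 mm above its foot. Point: its centre, half-way up (23 mm above its foot); z axis along it, up to the lens.
- objective_3_mid (a point): Microscope objective, plain metal, 54 mm long: the second longest of the four; front lens 8 mm across on a tapering nose 15 mm wide at its end. Stands loose and upright on a black rear dust cap (23 mm wide, 10 mm high), lens up, 0.1 kg. Grip from above round the straight barrel, 26 mm wide from 10 to 38 mm above its foot. Point: its centre, half-way up (27 mm above its foot); z axis along it, up to the lens.
- objective_4_mid (a point): Microscope objective, plain metal, 64 mm long: the longest of the four; tiny front lens, 4 mm across, on a long slim nose that tapers to 11 mm. Stands loose and upright on a black rear dust cap (23 mm wide, 10 mm high), lens up, 0.1 kg. Grip from above round the straight barrel, 26 mm wide from 10 to 40 mm above its foot. Point: its centre, half-way up (32 mm above its foot); z axis along it, up to the lens.
- eyepiece_mid (a point): Microscope eyepiece: black, thicker than the objectives, 52 mm tall, glass lens 23 mm wide in the rubber eyecup on top. Stands loose and upright on a black rear dust cap 32 mm wide and 10 mm high, eyecup up, 0.1 kg. Grip from above round its shell, 38 mm wide, 18 to 44 mm above its foot. Point: its centre, half-way up (26 mm above its foot); z axis up to the eyecup.
- rack: Fixed round stand, white disc 166 mm wide, 6 mm thick, with five metal cups as seats, 50 mm from its centre, 72 deg apart, 10 mm deep, tapered: four alike (41 mm at the mouth, 35 at the floor) and a wide one (50 and 44 mm). Floors 6 mm, rims 16 mm above the bench. Post with knob (19 mm wide, 61 mm high) in the middle. Origin: centre of its underside; x to the wide seat, z up. Turned any way.
- oil_bottle_mid (a point): Bystander: small oil dropper bottle standing loose among the optics, pale body 29 mm wide, white pointed bulb, 84 mm tall, taller than all that is to be moved, 55 g. It stays where it is. Point: its centre, half-way up (42 mm above the bench); z axis up. (The microscope right of the work, from x = 0.48 m at y = -0.25, is fixed: swing clear of it.)

How it is judged:
By the outcome, as a careful person would: the job done as asked, in the order asked, and still so for the second after the job is handed in, with the robot touching nothing.
It also fails if it takes over 128 s, if anything falls off the work surface, if the arm or the gripper's body presses on something with over 40 N, if the wrist force passes 120 N, or if a joint passes its speed limit or range.

## Working session

There is one attempt and no reset: what is moved stays moved. The work goes in short steps, Python scripts to look and compute and a shell command to move; the robot and the scene stay as the last step left them, time stands still between calls to the robot, and variables do not carry over. Pictures are saved under pics/ and viewed, on a budget of 14 in all, crops included, one or two more only if the job needs it, and the job is handed in when it is done.

```bash
ls; mkdir -p pics
python3 - <<'E'
from rig import *
import cv2
s=sensors.sense();print(s)
for n in("top","side"):
    c=capture(n);cv2.imwrite(f"pics/{n}0.png",c["color"]);print(n,c["camera_matrix"].tolist(),c["R"].tolist(),c["t"].tolist())
    for q in["objective_1_mid","eyepiece_mid","rack","oil_bottle_mid"]:
        print(q,[(round(d["p"],2),[round(float(v)) for v in d["centre"]]) for d in place_of(c,q)[:7]])
E
```

```text
pics
{'time_s': 0.0, 'joints': array([-1.55437344e+00,  3.13470473e-01,  1.49845739e+00,  2.44793993e-05,
        1.33101286e+00, -2.23396216e-01]), 'dq': array([ 7.00582068e-05, -7.10035041e-04, -2.22076969e-04, -1.29943659e-03,
       -3.17640381e-04,  8.76198558e-04]), 'tau': array([-7.18748906e-04, -4.12264788e+01, -2.59738630e+01, -2.46500749e-04,
        4.18260592e-03, -1.77246676e-06]), 'eef_pos': array([ 124.69327968, -509.72619276,  247.71694591]), 'ee_rot': array([-6.69203627e-04,  9.92819583e-01,  1.19619486e-01,  8.14534323e-05]), 'force': array([-0.88790964,  0.79958845, -0.79577839]), 'wrist_torque': array([ 0.05889252, -0.00488343, -0.0117661 ]), 'grip_width': 0.9990456438445191}
top [[459.4713406764598, 0.0, 254.77590891115491], [0.0, 459.4713406764598, 186.5704348771856], [0.0, 0.0, 1.0]] [[-0.011980050682139663, -0.9999260681218112, -0.0020824687533965774], [-0.9755048516813425, 0.012144893903131665, -0.21964240459948411], [0.21965145738604874, -0.0005998687666356675, -0.975578227219964]] [219.31656389750705, 499.17346891657445, 786.7792701354379]
objective_1_mid [(0.74, [228, 194])]
eyepiece_mid [(0.6, [185, 172])]
rack [(0.55, [157, 250])]
oil_bottle_mid [(0.7, [247, 237])]
side [[428.87503699556686, 0.0, 256.26747519746783], [0.0, 428.87503699556686, 185.53224744042396], [0.0, 0.0, 1.0]] [[-0.8296528068082551, -0.5581419562896975, -0.012400676767558131], [-0.3077822801791018, 0.4758105402174021, -0.8239383458886816], [0.46577493294823935, -0.6797660527322125, -0.5665437541707877]] [538.5110320073801, 93.5204631526521, 793.0227363985333]
objective_1_mid [(0.87, [242, 256])]
eyepiece_mid [(0.71, [236, 204])]
rack [(0.91, [195, 227])]
oil_bottle_mid [(0.76, [215, 299]), (0.44, [197, 229])]
```

View pics/top0.png

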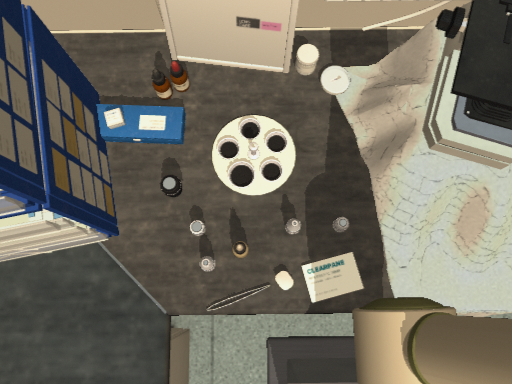

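View pics/side0.png

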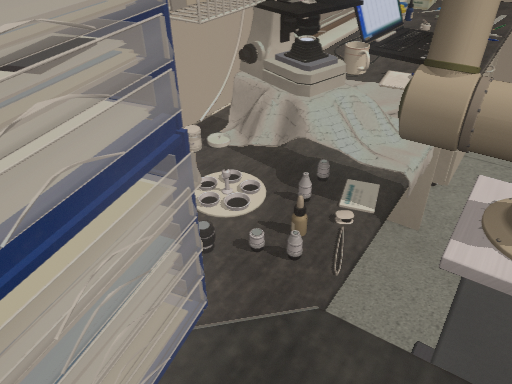

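The top view shows the stand at about (254,154) with the wide seat near (241,176). The eyepiece is at (171,184), the objectives at (197,228), (207,263), (292,226) and (341,223), and the bottle at (240,248). Next I'll measure positions and heights from depth.

```bash
cat > h.py <<'E'
from rig import *
import numpy as np, cv2
from scipy import ndimage
def cloud(c):
    K=c["camera_matrix"];z=c["z_map"];v,u=np.indices(z.shape)
    p=np.stack([(u-K[0,2])/K[0,0]*z,(v-K[1,2])/K[1,1]*z,z],-1)-c["t"]
    return p@c["R"]      # HxWx3 world
def proj(c,X):
    q=c["camera_matrix"]@(c["R"]@np.asarray(X,float)+c["t"]);return q[:2]/q[2]
def blobs(c,lo=12,box=(200,560,-220,220)):
    P=cloud(c);m=(c["z_map"]>0)&(P[...,2]>lo)&(P[...,2]<120)&(P[...,0]>box[0])&(P[...,0]<box[1])&(P[...,1]>box[2])&(P[...,1]<box[3])
    L,n=ndimage.label(m);out=[]
    for i in range(1,n+1):
        p=P[L==i]
        if len(p)<15 or len(p)>3000:continue
        top=np.percentile(p[:,2],97);t=p[p[:,2]>top-5]
        v,u=np.nonzero(L==i)
        out.append((len(p),[int(u.mean()),int(v.mean())],round(float(top),1),t[:,:2].mean(0).round(1).tolist(),((p[:,:2].min(0)+p[:,:2].max(0))/2).round(1).tolist(),np.ptp(p[:,:2],axis=0).round(0).tolist()))
    return out
E
python3 - <<'E'
from h import *
for n in("top","side"):
    c=capture(n);print(n)
    for b in blobs(c):print(b)
    P=cloud(c)
    # bench level near the rack and rack disc
    m=(P[...,0]>250)&(P[...,0]<500)&(abs(P[...,1])<150)&(abs(P[...,2])<5)
    print("bench z",np.median(P[m][:,2]))
    if n=="top":
        im=c["color"][95:285,140:370];cv2.imwrite("pics/crop0.png",cv2.resize(im,None,fx=3.4,fy=3.1,interpolation=cv2.INTER_CUBIC))
    # rack: white disc region
    r=cut_out(c,"rack")[0];g=r["region"];q=P[g&(P[...,2]>2)&(P[...,2]<10)]
    (cx,cy),rad=cv2.minEnclosingCircle(q[:,:2].astype(np.float32));print("disc",cx,cy,rad,r["p"],np.median(q[:,2]))
    k=P[(np.hypot(P[...,0]-cx,P[...,1]-cy)<20)&(P[...,2]>45)&(P[...,2]<75)];print("knob",k.mean(0),len(k),k.max(0))
    # seats floors/rims
    d=np.hypot(P[...,0]-cx,P[...,1]-cy)
    rim=P[(d<85)&(d>20)&(P[...,2]>12)&(P[...,2]<20)]
    np.save(f"/tmp/rim_{n}.npy",rim);print("rim pts",len(rim))
    if n=="top":
        for a in range(0,360,72):pass
    from scipy.optimize import minimize
    def cost(a):
        ctr=np.array([cx,cy]); 
        e=0;ds=[]
        for i in range(5):
            th=a+i*2*np.pi/5;ds.append(abs(np.hypot(*(rim[:,:2]-ctr-50*np.array([np.cos(th),np.sin(th)])).T)-(26 if i==0 else 21.5)))
        return np.minimum(np.min(ds,0),6).mean()
    A=np.radians(np.arange(0,360,1));C=[cost(a) for a in A];o=np.argsort(C)[:1]
    print("ang",np.degrees(A[o]),[round(min(C[(o[0]+72*i+j)%360] for j in range(-6,7)),2) for i in range(5)])
E
```

```text
top
(83, [270, 172], 17.4, [538.4, 182.1], [540.4, 181.3], [39.0, 43.0])
(28, [253, 173], 16.6, [536.9, 216.2], [535.9, 216.4], [32.0, 4.0])
(195, [340, 223], 47.4, [435.3, 54.5], [434.7, 55.1], [24.0, 26.0])
(189, [292, 225], 65.1, [432.6, 143.5], [432.7, 144.0], [26.0, 27.0])
(111, [439, 276], 15.6, [336.2, -126.4], [336.2, -126.3], [36.0, 21.0])
(197, [283, 279], 16.4, [334.4, 161.6], [334.2, 162.5], [33.0, 31.0])
(22, [439, 291], 14.5, [310.4, -122.4], [311.0, -122.6], [11.0, 11.0])
bench z -0.4855703559694056
disc 580.4912109375 216.50253295898438 83.88066101074219 0.88 5.635921560067965
knob [577.47828435 215.86937989  57.35151768] 65 [586.83547805 225.01303679  62.73984706]
rim pts 568
ang [151.] [np.float64(1.19), np.float64(2.53), np.float64(2.55), np.float64(2.47), np.float64(2.42)]
side
(204, [323, 168], 47.2, [434.5, 55.0], [434.7, 55.1], [26.0, 24.0])
(262, [305, 185], 64.0, [432.0, 143.7], [432.3, 145.2], [27.0, 22.0])
(77, [251, 185], 17.5, [538.5, 179.4], [540.5, 180.1], [39.0, 46.0])
(36, [242, 194], 17.4, [539.3, 215.3], [537.7, 215.4], [35.0, 9.0])
(138, [344, 214], 15.6, [334.3, 160.2], [334.4, 159.4], [34.0, 36.0])
bench z 0.08681627961271729
disc 580.2305908203125 208.5732879638672 88.99071502685547 0.94 6.388191575103486
knob [576.31295809 218.2306719   54.89122641] 63 [587.95797943 223.92604818  61.88928831]
rim pts 471
ang [146.] [np.float64(3.77), np.float64(3.92), np.float64(3.96), np.float64(3.86), np.float64(3.77)]
```

View pics/crop0.png

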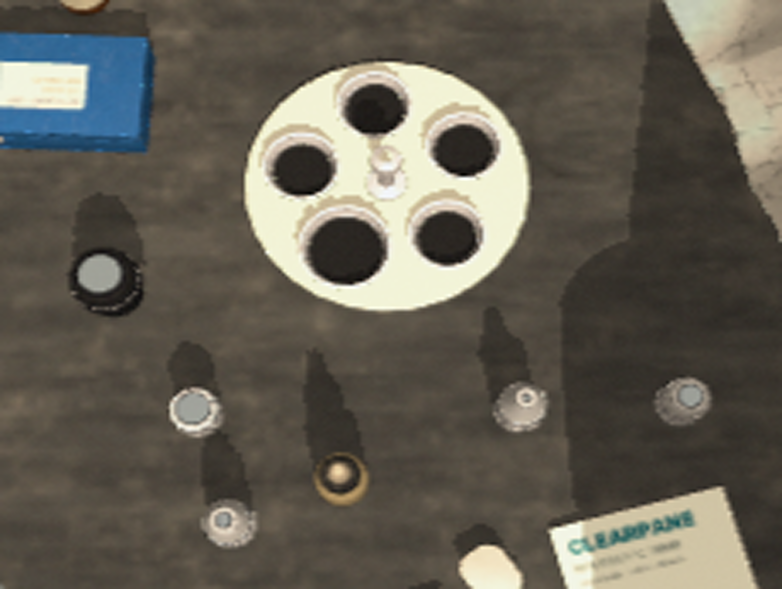

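Run:
```python
from h import *
from scipy.optimize import least_squares
R={}
for n in("top","side"):
    c=capture(n);print(n)
    for b in blobs(c,12,(280,640,30,460)):
        if b[2]>30:print(b)
    P=cloud(c)
    for b in blobs(c,12,(280,640,300,460)):pass
    d=np.hypot(P[...,0]-580,P[...,1]-216)
    R[n]=P[(d<85)&(d>22)&(P[...,2]>14)&(P[...,2]<19)&(c["z_map"]>0)]
    f=P[(d<80)&(d>22)&(P[...,2]<3)&(c["z_map"]>0)]; print("floor-ish",len(f), f[:,2].mean() if len(f) else 0)
for n in R:
    rim=R[n][:,:2]
    def res(p):
        ds=[]
        for i in range(5):
            th=p[2]-i*2*np.pi/5
            ds.append(np.hypot(rim[:,0]-p[0]-50*np.cos(th),rim[:,1]-p[1]-50*np.sin(th))-(p[3]+4.5*(i==0)))
        ds=np.array(ds);return ds[abs(ds).argmin(0),range(len(rim))]
    b=min((least_squares(res,[580,216,np.radians(a),21],loss="soft_l1") for a in range(0,360,12)),key=lambda r:r.cost)
    print(n,len(rim),b.cost,b.x[:2],np.degrees(b.x[2])%360,b.x[3])
```

```text
top
(1132, [155, 130], 38.0, [622.6, 406.1], [621.6, 407.1], [37.0, 106.0])
(81, [252, 147], 61.5, [579.0, 216.0], [578.8, 216.6], [16.0, 17.0])
(381, [170, 185], 54.3, [511.1, 371.5], [510.4, 371.2], [37.0, 37.0])
(194, [340, 223], 47.8, [435.4, 54.6], [434.5, 54.9], [24.0, 26.0])
(188, [292, 225], 64.3, [432.6, 143.6], [432.8, 144.0], [26.0, 26.0])
(184, [197, 227], 41.0, [432.5, 321.8], [431.6, 321.4], [26.0, 24.0])
(215, [239, 248], 83.9, [390.6, 242.4], [390.5, 242.4], [28.0, 27.0])
(186, [206, 263], 55.9, [365.5, 302.8], [365.3, 303.1], [26.0, 26.0])
floor-ish 173 2.306781561358889
side
(200, [323, 168], 47.1, [434.2, 54.6], [435.3, 55.7], [26.0, 27.0])
(173, [228, 177], 60.4, [577.0, 217.4], [594.2, 186.3], [47.0, 76.0])
(1029, [299, 217], 76.5, [389.5, 243.5], [399.1, 225.6], [93.0, 182.0])
(347, [206, 233], 53.9, [507.7, 370.6], [508.7, 371.0], [34.0, 35.0])
(264, [256, 237], 39.7, [431.2, 322.5], [431.7, 322.5], [27.0, 26.0])
floor-ish 26 0.727936650880251
top 391 117.87008185749492 [579.56970147 215.88173545] 151.3023285427375 21.154462604514844
side 333 187.68741831817783 [579.42704293 214.69761144] 151.12016813292453 21.258137591493277
```

Positions found (mm, from both cameras):

| Thing | Position (x, y) | Notes |
|---|---|---|
| obj1 | (432, 322) | height about 40 |
| obj2 | (435, 55) | height about 47 |
| obj3 | (365, 303) | height about 55 |
| obj4 | (432, 144) | height about 64 |
| Eyepiece | (510, 371) | |
| Bottle | (390, 242) | |
| Stand centre | (579.5, 215.5) | wide seat at 151.2° |

The seats, clockwise from the wide one:

| Seat | Centre (x, y) |
|---|---|
| Wide | (535.7, 239.6) |
| obj1 | (588.9, 264.6) |
| obj2 | (629.1, 221.8) |
| obj3 | (600.8, 170.3) |
| obj4 | (543.1, 181.3) |

I'm moving above obj2 first.

```bash
python3 -m jog '[[[25,45,0],[0,0,0],0.4],[[55,100,0],[0,0,0],0.4],[[75,135,0],[0,0,0],0.4],[[90,160,0],[0,0,0],0.4],[[105,190,0],[0,0,0],0.4],[[105,190,0],[0,0,0],0.4],[[105,190,0],[0,0,0],0.4],[[105,190,0],[0,0,0],0.4]]' 40
python3 -m jog '[[[15,30,0],[0,0,0],0.4],[[30,60,0],[0,0,0],0.4],[[45,90,0],[0,0,0],0.4],[[60,120,0],[0,0,0],0.4],[[80,150,0],[0,0,0],0.4],[[105,190,0],[0,0,0],0.4],[[105,190,0],[0,0,0],0.4],[[105,190,0],[0,0,0],0.4]]'
python3 -m jog '[[[15,30,-15],[0,0,0],0.4],[[30,60,-30],[0,0,0],0.4],[[45,90,-50],[0,0,0],0.4],[[60,120,-70],[0,0,0],0.4],[[80,150,-90],[0,0,0],0.4],[[100,185,-98],[0,0,0],0.4],[[100,185,-98],[0,0,0],0.4],[[100,185,-98],[0,0,0],0.4]]'
```

```text
time_s: 1.47
eef_pos: [229.7, -320.4, 248.6]
ee_rot: [0.001, 0.993, 0.12, -0.0]
force: [0.3, 0.4, -0.4]
grip_width: 0.599
time_s: 2.13
eef_pos: [335.6, -129.6, 248.3]
ee_rot: [0.0, 0.993, 0.121, -0.0]
force: [0.5, -0.5, -0.4]
grip_width: 0.601
time_s: 2.8
eef_pos: [435.3, 54.2, 149.4]
ee_rot: [-0.0, 0.993, 0.12, -0.001]
force: [-0.9, 0.4, 0.6]
grip_width: 0.6
```

```bash
python3 -m jog '[[[0,0,-20],[0,0,0],0.4],[[0,0,-45],[0,0,0],0.4],[[0,0,-70],[0,0,0],0.4],[[0,0,-90],[0,0,0],0.4],[[0,0,-105],[0,0,0],0.4],[[0,0,-115],[0,0,0],0.4],[[0,0,-120],[0,0,0],0.4],[[0,0,-120],[0,0,0],0.4]]'
python3 - <<'E'
from h import *
a=capture("side")["color"][110:230,250:410];b=capture("top")["color"][165:285,270:430]
cv2.imwrite("pics/g1.png",cv2.resize(np.hstack([a,b]),None,fx=2.5,fy=2.5,interpolation=cv2.INTER_CUBIC))
E
```

```text
time_s: 3.47
eef_pos: [434.6, 53.1, 29.9]
ee_rot: [-0.0, 0.993, 0.118, -0.001]
force: [0.2, -0.0, 0.2]
grip_width: 0.599
```

View pics/g1.png

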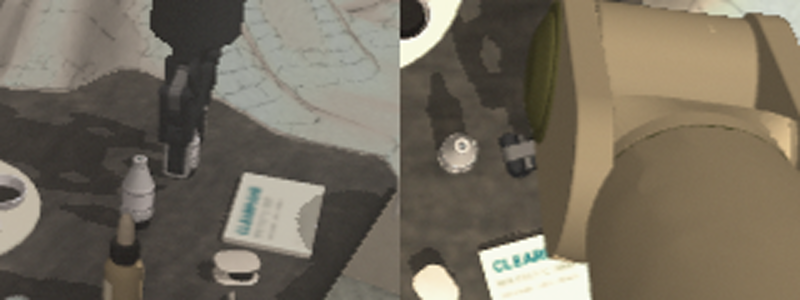

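The side view shows the fingers straddling the objective, which still stands between them at about (185,150) in the crop. I'm closing, lifting and carrying it to just above its seat.

```bash
python3 -m jog '[[[0,0,0],[0,0,0],0.8],[[0,0,0],[0,0,0],0.8],[[0,0,0],[0,0,0],0.8],[[0,0,0],[0,0,0],0.8],[[0,0,0],[0,0,0],0.8],[[0,0,5],[0,0,0],0.8],[[0,0,12],[0,0,0],0.8],[[0,0,20],[0,0,0],0.8]]' 40
python3 -m jog '[[[0,0,20],[0,0,0],0.8],[[0,0,45],[0,0,0],0.8],[[0,0,65],[0,0,0],0.8],[[15,15,65],[0,0,0],0.8],[[35,30,65],[0,0,0],0.8],[[60,50,65],[0,0,0],0.8],[[85,72,65],[0,0,0],0.8],[[110,94,65],[0,0,0],0.8]]'
python3 -m jog '[[[20,18,0],[0,0,0],0.8],[[40,36,0],[0,0,0],0.8],[[60,53,0],[0,0,0],0.8],[[75,65,0],[0,0,0],0.8],[[84,73,0],[0,0,0],0.8],[[84.5,73,-20],[0,0,0],0.8],[[84.5,73,-40],[0,0,0],0.8],[[84.5,73,-40],[0,0,0],0.8]]'
```

```text
time_s: 4.23
eef_pos: [434.6, 55.1, 51.0]
ee_rot: [-0.0, 0.993, 0.12, -0.0]
force: [0.3, 0.4, -0.8]
grip_width: 0.287
time_s: 4.9
eef_pos: [545.6, 150.2, 116.3]
ee_rot: [0.0, 0.993, 0.12, 0.0]
force: [0.2, -0.8, -0.5]
grip_width: 0.291
time_s: 5.57
eef_pos: [627.2, 221.9, 71.9]
ee_rot: [0.0, 0.993, 0.12, -0.003]
force: [-0.4, -0.2, -2.3]
grip_width: 0.288
```

Run:
```python
from h import *
print(sensors.sense()["eef_pos"].round(1),sensors.sense()["force"].round(1))
a=capture("side")["color"][90:250,150:310];b=capture("top")["color"][80:240,190:350]
cv2.imwrite("pics/p1.png",cv2.resize(np.hstack([a,b]),None,fx=2.5,fy=2.5,interpolation=cv2.INTER_CUBIC))
```

```text
[627.2 221.9  71.9] [-0.4 -0.2 -2.3]
```

View pics/p1.png

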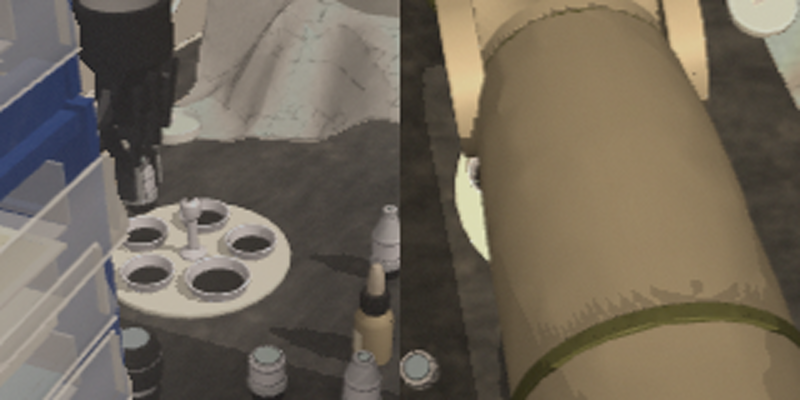

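The side view shows the objective held upright at about (145,185), directly above the far seat at (145,235). The arm hides the top view. I'm lowering and releasing.

```bash
python3 -m jog '[[[0,0,-5],[0,0,0],0.8],[[0,0,-12],[0,0,0],0.8],[[0,0,-19],[0,0,0],0.8],[[0,0,-25],[0,0,0],0.8],[[0,0,-30],[0,0,0],0.8],[[0,0,-34],[0,0,0],0.8],[[0,0,-36],[0,0,0],0.8],[[0,0,-36],[0,0,0],0.8]]'
python3 -m jog '[[[0,0,-0.5],[0,0,0],0.8],[[0,0,-1],[0,0,0],0.8],[[0,0,-1.5],[0,0,0],0.8],[[0,0,-2],[0,0,0],0.8],[[0,0,-2],[0,0,0],0.8],[[0,0,-2],[0,0,0],0.8],[[0,0,-2],[0,0,0],0.8],[[0,0,-2],[0,0,0],0.8]]'
```

```text
time_s: 6.33
eef_pos: [629.0, 222.0, 38.8]
ee_rot: [0.0, 0.993, 0.12, -0.0]
force: [-0.8, -0.2, -1.0]
grip_width: 0.286
time_s: 7.0
eef_pos: [629.2, 222.0, 37.4]
ee_rot: [0.0, 0.993, 0.12, 0.0]
force: [0.0, 0.6, -0.9]
grip_width: 0.289
```

```bash
python3 -m jog '[[[0,0,-0.7],[0,0,0],0.8],[[0,0,-1.4],[0,0,0],0.8],[[0,0,-1.4],[0,0,0],0.8],[[0,0,-1.4],[0,0,0],0.65],[[0,0,-1.4],[0,0,0],0.55],[[0,0,-1.4],[0,0,0],0.5],[[0,0,-1.4],[0,0,0],0.5],[[0,0,-1.4],[0,0,0],0.5]]'
python3 -m jog '[[[0,0,5],[0,0,0],0.5],[[0,0,15],[0,0,0],0.5],[[0,0,30],[0,0,0],0.5],[[0,0,55],[0,0,0],0.5],[[0,0,80],[0,0,0],0.5],[[0,0,105],[0,0,0],0.5],[[0,0,115.5],[0,0,0],0.4],[[0,0,115.5],[0,0,0],0.4]]'
```

```text
time_s: 7.67
eef_pos: [629.2, 222.0, 35.8]
ee_rot: [0.0, 0.993, 0.12, -0.0]
force: [0.2, 0.3, -0.6]
grip_width: 0.501
time_s: 8.33
eef_pos: [630.3, 222.3, 154.9]
ee_rot: [-0.0, 0.993, 0.12, 0.003]
force: [-0.6, -0.1, 0.7]
grip_width: 0.598
```

```bash
python3 -m jog '[[[-20,-8,0],[0,0,5],0.4],[[-50,-20,0],[0,0,10],0.4],[[-85,-34,0],[0,0,15],0.4],[[-120,-48,0],[0,0,20],0.4],[[-155,-61,0],[0,0,25],0.4],[[-182,-72,0],[0,0,30],0.4],[[-196.7,-78,0],[0,0,30],0.4],[[-196.7,-78,0],[0,0,30],0.4]]'
python3 -m jog '[[[0,0,-15],[0,0,0],0.4],[[0,0,-40],[0,0,0],0.4],[[0,0,-65],[0,0,0],0.4],[[0,0,-90],[0,0,0],0.4],[[0,0,-105],[0,0,0],0.4],[[0,0,-115],[0,0,0],0.4],[[0,0,-120.4],[0,0,0],0.4],[[0,0,-120.4],[0,0,0],0.4]]'
python3 - <<'E'
from h import *
c=capture("side");a=c["color"][110:270,170:330];b=capture("top")["color"][90:250,190:350]
cv2.imwrite("pics/p2.png",cv2.resize(np.hstack([a,b]),None,fx=2.5,fy=2.5,interpolation=cv2.INTER_CUBIC))
P=cloud(c);d=np.hypot(P[...,0]-629,P[...,1]-222);q=P[(d<20)&(P[...,2]>20)];print(len(q),q.max(0),q.min(0),q[q[:,2]>46].mean(0))
E
```

```text
time_s: 9.0
eef_pos: [429.4, 143.4, 150.4]
ee_rot: [-0.0, 0.928, 0.372, -0.002]
force: [-0.5, -0.9, -0.5]
grip_width: 0.602
time_s: 9.67
eef_pos: [432.3, 144.0, 30.1]
ee_rot: [-0.0, 0.928, 0.372, -0.001]
force: [-0.1, 0.2, 0.5]
grip_width: 0.599
193 [639.61696858 236.80396055  53.90782748] [614.08148928 213.36223849  20.2901408 ] [626.78927477 224.64118092  50.53424257]
```

View pics/p2.png

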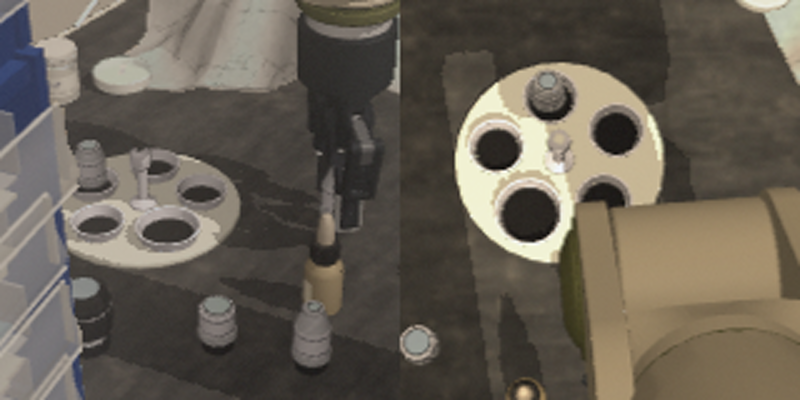

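obj2 stands in its seat: in the top view it is at (548,95), and its top is about 52–54 mm up. The fingers are now round obj4. I'm gripping and carrying it.

```bash
python3 -m jog '[[[0,0,0],[0,0,0],0.8],[[0,0,0],[0,0,0],0.8],[[0,0,0],[0,0,0],0.8],[[0,0,0],[0,0,0],0.8],[[0,0,0],[0,0,0],0.8],[[0,0,5],[0,0,0],0.8],[[0,0,12],[0,0,0],0.8],[[0,0,20],[0,0,0],0.8]]' 40
python3 -m jog '[[[0,0,20],[0,0,0],0.8],[[0,0,40],[0,0,0],0.8],[[10,3,45],[0,0,0],0.8],[[30,10,45],[0,0,0],0.8],[[60,20,45],[0,0,0],0.8],[[90,30,45],[0,0,0],0.8],[[110.6,37.3,45],[0,0,0],0.8],[[110.6,37.3,35],[0,0,0],0.8]]'
python3 -m jog '[[[0,0,-8],[0,0,0],0.8],[[0,0,-18],[0,0,0],0.8],[[0,0,-28],[0,0,0],0.8],[[0,0,-36],[0,0,0],0.8],[[0,0,-42],[0,0,0],0.8],[[0,0,-46],[0,0,0],0.8],[[0,0,-47],[0,0,0],0.8],[[0,0,-47],[0,0,0],0.8]]'
```

```text
time_s: 10.43
eef_pos: [432.3, 144.0, 51.6]
ee_rot: [-0.0, 0.928, 0.373, -0.0]
force: [-1.0, -0.2, -2.8]
grip_width: 0.291
time_s: 11.1
eef_pos: [547.1, 182.2, 88.2]
ee_rot: [0.001, 0.928, 0.373, 0.003]
force: [0.6, 0.0, -1.1]
grip_width: 0.293
time_s: 11.77
eef_pos: [543.0, 181.3, 38.9]
ee_rot: [-0.0, 0.928, 0.372, -0.0]
force: [0.3, -0.8, -1.0]
grip_width: 0.29
```

```bash
python3 -m jog '[[[0,0,-0.7],[0,0,0],0.8],[[0,0,-1.4],[0,0,0],0.8],[[0,0,-2],[0,0,0],0.8],[[0,0,-2],[0,0,0],0.65],[[0,0,-2],[0,0,0],0.55],[[0,0,-2],[0,0,0],0.5],[[0,0,-2],[0,0,0],0.5],[[0,0,-2],[0,0,0],0.5]]'
python3 -m jog '[[[0,0,5],[0,0,0],0.5],[[0,0,15],[0,0,0],0.5],[[0,0,30],[0,0,0],0.5],[[0,0,55],[0,0,0],0.5],[[0,0,80],[0,0,0],0.5],[[0,0,105],[0,0,0],0.5],[[0,0,113],[0,0,0],0.4],[[0,0,113],[0,0,0],0.4]]'
python3 -m jog '[[[-10,12,0],[0,0,6],0.4],[[-28,36,0],[0,0,12],0.4],[[-48,60,0],[0,0,18],0.4],[[-68,86,0],[0,0,24],0.4],[[-88,112,0],[0,0,30],0.4],[[-105,133,0],[0,0,36],0.4],[[-111,140.7,0],[0,0,36],0.4],[[-111,140.7,0],[0,0,36],0.4]]'
python3 - <<'E'
from h import *
c=capture("side");P=cloud(c)
for n,x,y in(("obj2",629,222),("obj4",543,181),("obj1",432,322),("obj3",365,303),("bottle",390.5,242.5)):
    d=np.hypot(P[...,0]-x,P[...,1]-y);q=P[(d<22)&(P[...,2]>20)&(P[...,2]<95)];print(n,len(q),q.max(0).round(1) if len(q) else 0,q[q[:,2]>q[:,2].max()-6].mean(0).round(1) if len(q) else 0)
E
```

```text
time_s: 12.43
eef_pos: [543.1, 181.3, 37.0]
ee_rot: [-0.0, 0.928, 0.372, 0.0]
force: [-0.2, -0.4, 0.4]
grip_width: 0.498
time_s: 13.1
eef_pos: [544.1, 181.5, 152.7]
ee_rot: [0.001, 0.928, 0.373, 0.002]
force: [-0.3, -0.3, -0.1]
grip_width: 0.598
time_s: 13.77
eef_pos: [430.6, 323.1, 149.1]
ee_rot: [-0.0, 0.767, 0.641, -0.001]
force: [-0.1, 0.2, 0.0]
grip_width: 0.597
obj2 191 [638.  237.4  54.1] [627.6 224.   51.4]
obj4 173 [549.5 195.6  70.4] [539.4 180.6  68.4]
obj1 204 [445.7 334.7  40.6] [430.8 322.5  37.8]
obj3 278 [378.5 315.7  55.7] [365.  302.9  53.6]
bottle 381 [403.8 256.5  85.2] [389.7 242.3  82.1]
```

obj4 is seated, with its top at 70 mm as expected. Next is obj1.

```bash
python3 -m jog '[[[0,0,-15],[0,0,0],0.4],[[0,0,-40],[0,0,0],0.4],[[0,0,-65],[0,0,0],0.4],[[0,0,-90],[0,0,0],0.4],[[0,0,-105],[0,0,0],0.4],[[0,0,-115],[0,0,0],0.4],[[0,0,-120],[0,0,0],0.4],[[0,0,-120],[0,0,0],0.4]]'
python3 -m jog '[[[0,0,0],[0,0,0],0.8],[[0,0,0],[0,0,0],0.8],[[0,0,0],[0,0,0],0.8],[[0,0,0],[0,0,0],0.8],[[0,0,0],[0,0,0],0.8],[[0,0,5],[0,0,0],0.8],[[0,0,12],[0,0,0],0.8],[[0,0,20],[0,0,0],0.8]]' 40
python3 -m jog '[[[0,0,20],[0,0,0],0.8],[[0,0,40],[0,0,0],0.8],[[10,-4,50],[0,0,0],0.8],[[30,-11,50],[0,0,0],0.8],[[60,-22,50],[0,0,0],0.8],[[90,-33,50],[0,0,0],0.8],[[125,-46,50],[0,0,0],0.8],[[156.8,-57.4,45],[0,0,0],0.8]]'
python3 -m jog '[[[0,0,0],[0,0,0],0.8],[[0,0,-10],[0,0,0],0.8],[[0,0,-24],[0,0,0],0.8],[[0,0,-38],[0,0,0],0.8],[[0,0,-48],[0,0,0],0.8],[[0,0,-54],[0,0,0],0.8],[[0,0,-57],[0,0,0],0.8],[[0,0,-57],[0,0,0],0.8]]'
```

```text
time_s: 14.48
eef_pos: [432.5, 321.2, 29.3]
ee_rot: [-0.0, 0.768, 0.64, -0.001]
force: [0.4, -0.1, 0.3]
grip_width: 0.602
time_s: 15.15
eef_pos: [431.9, 322.0, 50.6]
ee_rot: [-0.0, 0.767, 0.641, -0.0]
force: [-0.0, 0.3, -0.3]
grip_width: 0.29
time_s: 15.82
eef_pos: [591.0, 263.9, 96.9]
ee_rot: [0.001, 0.767, 0.641, 0.001]
force: [0.5, 1.0, 0.0]
grip_width: 0.287
time_s: 16.48
eef_pos: [588.6, 264.9, 38.0]
ee_rot: [-0.0, 0.767, 0.641, -0.0]
force: [-0.3, -0.3, -0.5]
grip_width: 0.293
```

```bash
python3 -m jog '[[[0,0,-0.7],[0,0,0],0.8],[[0,0,-1.4],[0,0,0],0.8],[[0,0,-2],[0,0,0],0.8],[[0,0,-2],[0,0,0],0.65],[[0,0,-2],[0,0,0],0.55],[[0,0,-2],[0,0,0],0.5],[[0,0,-2],[0,0,0],0.5],[[0,0,-2],[0,0,0],0.5]]'
python3 -m jog '[[[0,0,5],[0,0,0],0.5],[[0,0,15],[0,0,0],0.5],[[0,0,30],[0,0,0],0.5],[[0,0,55],[0,0,0],0.5],[[0,0,80],[0,0,0],0.5],[[0,0,105],[0,0,0],0.5],[[0,0,114],[0,0,0],0.4],[[0,0,114],[0,0,0],0.4]]'
python3 -m jog '[[[-20,3,0],[0,0,6],0.4],[[-55,9,0],[0,0,12],0.4],[[-90,15,0],[0,0,18],0.4],[[-125,21,0],[0,0,24],0.4],[[-160,27,0],[0,0,30],0.4],[[-195,33,0],[0,0,36],0.4],[[-215,37,0],[0,0,36],0.4],[[-223.4,38.4,0],[0,0,36],0.4]]'
python3 - <<'E'
from h import *
c=capture("side");P=cloud(c);t=capture("top")
cv2.imwrite("pics/p3.png",cv2.resize(np.hstack([c["color"][110:290,170:330],t["color"][90:270,190:350]]),None,fx=2.4,fy=2.4,interpolation=cv2.INTER_CUBIC))
for n,x,y in(("obj2",629,222),("obj4",543,181),("obj1",589,265),("obj3",365,303),("bottle",390.5,242.5),("eye",510,371)):
    d=np.hypot(P[...,0]-x,P[...,1]-y);q=P[(d<22)&(P[...,2]>20)&(P[...,2]<95)];print(n,len(q),q.max(0).round(1) if len(q) else 0,q[q[:,2]>q[:,2].max()-6].mean(0).round(1) if len(q) else 0)
E
```

```text
time_s: 17.15
eef_pos: [588.9, 264.6, 36.0]
ee_rot: [0.0, 0.768, 0.641, -0.0]
force: [-0.7, -0.1, -0.1]
grip_width: 0.501
time_s: 17.82
eef_pos: [589.8, 264.9, 153.1]
ee_rot: [0.001, 0.767, 0.641, 0.002]
force: [-0.6, -0.1, -0.0]
grip_width: 0.601
time_s: 18.48
eef_pos: [362.4, 303.1, 149.0]
ee_rot: [-0.001, 0.531, 0.847, -0.001]
force: [0.7, -0.5, 0.6]
grip_width: 0.599
obj2 186 [640.3 237.8  54.5] [627.4 223.8  51.8]
obj4 238 [550.5 194.5  71.8] [540.5 182.4  69.2]
obj1 190 [598.9 277.7  47.1] [586.4 265.7  43.9]
obj3 279 [377.3 316.3  56.2] [365.2 302.5  53.9]
bottle 386 [403.4 256.6  84.4] [389.9 242.7  81.7]
eye 331 [525.9 388.2  55.2] [507.3 370.7  52.3]
```

View pics/p3.png

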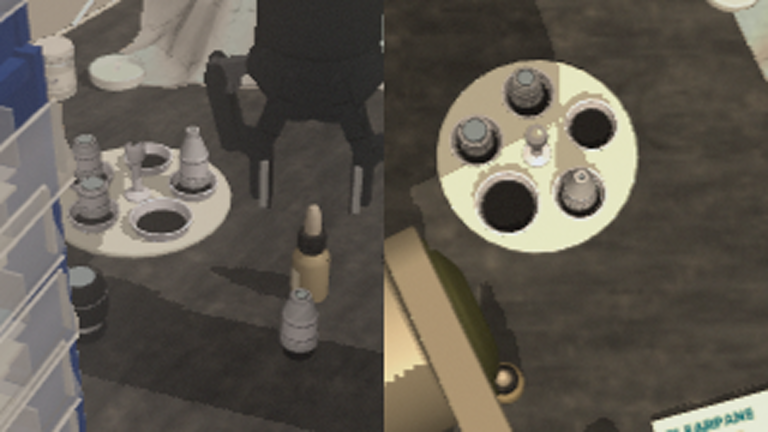

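Three are seated: in the top view obj2 is at (527,92), obj1 at (476,138) and obj4 at (580,190). The bottle is undisturbed at (509,378). Next is obj3, lifted high so it clears the bottle.

```bash
python3 -m jog '[[[0,0,-10],[0,0,0],0.4],[[0,0,-35],[0,0,0],0.4],[[0,0,-60],[0,0,0],0.4],[[0,0,-85],[0,0,0],0.4],[[0,0,-102],[0,0,0],0.4],[[0,0,-114],[0,0,0],0.4],[[0,0,-119],[0,0,0],0.4],[[0,0,-119],[0,0,0],0.4]]'
python3 -m jog '[[[0,0,0],[0,0,0],0.8],[[0,0,0],[0,0,0],0.8],[[0,0,0],[0,0,0],0.8],[[0,0,0],[0,0,0],0.8],[[0,0,0],[0,0,0],0.8],[[0,0,5],[0,0,0],0.8],[[0,0,12],[0,0,0],0.8],[[0,0,20],[0,0,0],0.8]]' 40
python3 -m jog '[[[0,0,20],[0,0,0],0.8],[[0,0,45],[0,0,0],0.8],[[0,0,70],[0,0,0],0.8],[[0,0,90],[0,0,0],0.8],[[10,-6,95],[0,0,0],0.8],[[35,-20,95],[0,0,0],0.8],[[65,-37,95],[0,0,0],0.8],[[95,-54,95],[0,0,0],0.8]]'
python3 -m jog '[[[30,-17,0],[0,0,0],0.8],[[60,-34,0],[0,0,0],0.8],[[90,-51,0],[0,0,0],0.8],[[115,-65,0],[0,0,0],0.8],[[132,-74,0],[0,0,0],0.8],[[140.3,-78.7,0],[0,0,0],0.8],[[140.3,-78.7,-10],[0,0,0],0.8],[[140.3,-78.7,-30],[0,0,0],0.8]]'
python3 -m jog '[[[0,0,-18],[0,0,0],0.8],[[0,0,-36],[0,0,0],0.8],[[0,0,-50],[0,0,0],0.8],[[0,0,-60],[0,0,0],0.8],[[0,0,-68],[0,0,0],0.8],[[0,0,-74],[0,0,0],0.8],[[0,0,-77],[0,0,0],0.8],[[0,0,-77],[0,0,0],0.8]]'
```

```text
time_s: 19.25
eef_pos: [365.7, 302.3, 29.3]
ee_rot: [-0.001, 0.532, 0.846, -0.001]
force: [-0.2, -0.5, 0.6]
grip_width: 0.598
time_s: 19.92
eef_pos: [365.2, 302.9, 51.5]
ee_rot: [-0.0, 0.532, 0.847, -0.0]
force: [-0.1, -0.4, -0.8]
grip_width: 0.29
time_s: 20.58
eef_pos: [461.6, 247.9, 145.9]
ee_rot: [-0.0, 0.531, 0.847, -0.0]
force: [-0.3, 1.4, -1.5]
grip_width: 0.285
time_s: 21.25
eef_pos: [601.3, 170.4, 116.7]
ee_rot: [0.001, 0.532, 0.847, 0.001]
force: [-0.0, -0.4, -2.3]
grip_width: 0.289
time_s: 21.92
eef_pos: [600.5, 170.4, 38.7]
ee_rot: [-0.0, 0.532, 0.847, -0.0]
force: [0.1, -0.5, -1.8]
grip_width: 0.287
```

```bash
python3 -m jog '[[[0,0,-0.7],[0,0,0],0.8],[[0,0,-1.4],[0,0,0],0.8],[[0,0,-2],[0,0,0],0.8],[[0,0,-2],[0,0,0],0.65],[[0,0,-2],[0,0,0],0.55],[[0,0,-2],[0,0,0],0.5],[[0,0,-2],[0,0,0],0.5],[[0,0,-2],[0,0,0],0.5]]'
python3 -m jog '[[[0,0,5],[0,0,0],0.5],[[0,0,15],[0,0,0],0.5],[[0,0,30],[0,0,0],0.5],[[0,0,55],[0,0,0],0.5],[[0,0,80],[0,0,0],0.5],[[0,0,105],[0,0,0],0.5],[[0,0,113],[0,0,0],0.4],[[0,0,113],[0,0,0],0.25]]'
python3 - <<'E'
from h import *
c=capture("top");P=cloud(c)
m=(c["z_map"]>0)&(P[...,2]>60)&(P[...,1]>330)&(P[...,1]<700)&(P[...,0]>350)&(P[...,0]<650)
for a in range(350,650,50):
    q=P[m&(P[...,0]>=a)&(P[...,0]<a+50)];print(a,len(q),q[:,1].min().round() if len(q) else None, q[q[:,1].argmin()].round() if len(q) else 0)
E
```

```text
time_s: 22.58
eef_pos: [600.8, 170.3, 37.1]
ee_rot: [0.0, 0.532, 0.847, 0.0]
force: [-0.8, -0.5, 0.3]
grip_width: 0.501
time_s: 23.25
eef_pos: [601.7, 170.4, 152.9]
ee_rot: [0.002, 0.532, 0.847, 0.002]
force: [-0.5, 0.4, -0.3]
grip_width: 0.729
350 1183 483.0 [399. 483. 257.]
400 4783 472.0 [423. 472. 235.]
450 3705 475.0 [453. 475. 215.]
500 3241 484.0 [502. 484. 279.]
550 2921 494.0 [550. 494. 288.]
600 2495 504.0 [600. 504. 263.]
```

```bash
python3 -m jog '[[[-8,18,0],[0,0,6],0.25],[[-22,50,0],[0,0,12],0.25],[[-36,80,0],[0,0,18],0.25],[[-50,111,0],[0,0,24],0.25],[[-64,142,0],[0,0,30],0.25],[[-78,173,0],[0,0,36],0.25],[[-87,194,0],[0,0,36],0.25],[[-90.3,200.7,0],[0,0,36],0.25]]'
python3 -m jog '[[[0,0,-10],[0,0,0],0.25],[[0,0,-35],[0,0,0],0.25],[[0,0,-60],[0,0,0],0.25],[[0,0,-80],[0,0,0],0.25],[[0,0,-98],[0,0,0],0.25],[[0,0,-111],[0,0,0],0.25],[[0,0,-117],[0,0,0],0.25],[[0,0,-117],[0,0,0],0.25]]'
python3 - <<'E'
from h import *
c=capture("side");t=capture("top")
cv2.imwrite("pics/p4.png",cv2.resize(np.hstack([c["color"][110:290,170:330],t["color"][90:270,130:290]]),None,fx=2.4,fy=2.4,interpolation=cv2.INTER_CUBIC))
E
```

```text
time_s: 23.97
eef_pos: [508.1, 373.6, 148.1]
ee_rot: [-0.001, 0.242, 0.97, -0.001]
force: [0.9, -0.1, -0.5]
grip_width: 0.743
time_s: 24.63
eef_pos: [510.2, 369.8, 31.2]
ee_rot: [-0.001, 0.245, 0.97, -0.001]
force: [-0.1, -1.1, 0.0]
grip_width: 0.749
```

View pics/p4.png

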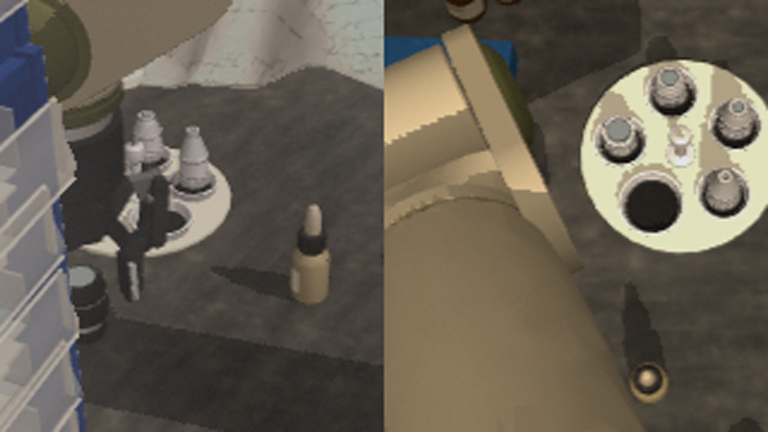

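Run:
```python
from h import *
c=capture("side")
s=sensors.sense();print(s["eef_pos"].round(1))
f=lambda X:((proj(c,X)-[170,110])*2.4).round()
for n,X in dict(eye_top=(510.5,371,52),eye_foot=(510.5,371,0),tcp=(510.5,371,33),fR_tip=(495.3,342.8,20),fL_tip=(525.7,399.2,20)).items():print(n,f(X))
P=cloud(c);d=np.hypot(P[...,0]-510,P[...,1]-371);q=P[(d<20)&(P[...,2]>48)&(P[...,2]<57)];print(len(q),q.mean(0))
```

```text
[511.1 371.   34. ]
eye_top [ 80. 278.]
eye_foot [ 85. 331.]
tcp [ 82. 297.]
fR_tip [123. 297.]
fL_tip [ 43. 325.]
131 [507.0671146  371.08116412  52.29732661]
```

The projections match the picture: eyepiece at (82,297) and right fingertip at (123,297), with the left finger hidden behind the clear tray. I'm gripping and carrying it to the wide seat.

```bash
python3 -m jog '[[[0,0,0],[0,0,0],0.65],[[0,0,0],[0,0,0],0.65],[[0,0,0],[0,0,0],0.65],[[0,0,0],[0,0,0],0.65],[[0,0,0],[0,0,0],0.65],[[0,0,0],[0,0,0],0.65],[[0,0,5],[0,0,0],0.65],[[0,0,15],[0,0,0],0.65]]' 40
python3 -m jog '[[[0,0,20],[0,0,0],0.65],[[0,0,45],[0,0,0],0.65],[[0,0,60],[0,0,0],0.65],[[4,-20,60],[0,0,0],0.65],[[10,-50,60],[0,0,0],0.65],[[16,-80,60],[0,0,0],0.65],[[21,-110,60],[0,0,0],0.65],[[25.2,-131.4,60],[0,0,0],0.65]]'
python3 -m jog '[[[0,0,0],[0,0,0],0.65],[[0,0,-10],[0,0,0],0.65],[[0,0,-25],[0,0,0],0.65],[[0,0,-40],[0,0,0],0.65],[[0,0,-52],[0,0,0],0.65],[[0,0,-61],[0,0,0],0.65],[[0,0,-66],[0,0,0],0.65],[[0,0,-67],[0,0,0],0.65]]'
python3 -m jog '[[[0,0,0],[0,0,0],0.65],[[0,0,-0.6],[0,0,0],0.65],[[0,0,-1.2],[0,0,0],0.65],[[0,0,-1.5],[0,0,0],0.65],[[0,0,-1.5],[0,0,0],0.65],[[0,0,-1.5],[0,0,0],0.65],[[0,0,-1.5],[0,0,0],0.65],[[0,0,-1.5],[0,0,0],0.65]]'
```

```text
time_s: 25.45
eef_pos: [509.7, 370.7, 47.3]
ee_rot: [-0.001, 0.244, 0.97, -0.001]
force: [0.1, 0.6, -1.6]
grip_width: 0.432
time_s: 26.12
eef_pos: [535.9, 237.4, 108.7]
ee_rot: [0.0, 0.245, 0.97, -0.0]
force: [0.0, 0.3, -0.7]
grip_width: 0.433
time_s: 26.78
eef_pos: [535.3, 240.0, 40.3]
ee_rot: [-0.0, 0.244, 0.97, -0.0]
force: [-0.0, 0.3, -0.3]
grip_width: 0.432
time_s: 27.45
eef_pos: [535.9, 239.7, 40.0]
ee_rot: [0.0, 0.244, 0.97, 0.0]
force: [-1.4, 0.2, 5.3]
grip_width: 0.432
```

A 5 N contact at TCP z = 40 means it is on the seat floor. I'm releasing, rising and backing off.

```bash
python3 -m jog '[[[0,0,0],[0,0,0],0.55],[[0,0,0],[0,0,0],0.5],[[0,0,0],[0,0,0],0.45],[[0,0,0],[0,0,0],0.42],[[0,0,0],[0,0,0],0.42],[[0,0,0],[0,0,0],0.42],[[0,0,0],[0,0,0],0.42],[[0,0,0],[0,0,0],0.42]]'
python3 -m jog '[[[0,0,5],[0,0,0],0.42],[[0,0,15],[0,0,0],0.42],[[0,0,30],[0,0,0],0.42],[[0,0,55],[0,0,0],0.42],[[0,0,80],[0,0,0],0.42],[[0,0,105],[0,0,0],0.42],[[0,0,130],[0,0,0],0.42],[[0,0,150],[0,0,0],0.42]]'
python3 -m jog '[[[-10,-25,0],[0,0,0],0.42],[[-25,-60,0],[0,0,0],0.42],[[-40,-95,0],[0,0,0],0.42],[[-55,-130,0],[0,0,0],0.42],[[-70,-165,0],[0,0,0],0.42],[[-85,-200,0],[0,0,0],0.42],[[-100,-235,0],[0,0,0],0.42],[[-115,-270,0],[0,0,0],0.42]]'
python3 -m jog '[[[-5,-15,0],[0,0,0],0.42],[[-20,-45,0],[0,0,0],0.42],[[-35,-75,0],[0,0,0],0.42],[[-50,-105,0],[0,0,0],0.42],[[-60,-125,0],[0,0,0],0.42],[[-70,-140,0],[0,0,0],0.42],[[-75,-150,0],[0,0,0],0.42],[[-75,-150,0],[0,0,0],0.42]]'
python3 - <<'E'
from h import *
c=capture("side");t=capture("top")
cv2.imwrite("pics/p5.png",cv2.resize(np.hstack([c["color"][140:260,170:320],t["color"][105:225,180:330]]),None,fx=2.6,fy=2.6,interpolation=cv2.INTER_CUBIC))
S=dict(eye=(535.7,239.6,58),o1=(588.9,264.6,44),o2=(629.1,221.8,52),o3=(600.8,170.3,60),o4=(543.1,181.3,70),bottle=(390.5,242.5,84))
for n,X in S.items():
    for k,cc in(("top",t),("side",c)):
        P=cloud(cc);d=np.hypot(P[...,0]-X[0],P[...,1]-X[1]);q=P[(d<24)&(P[...,2]>X[2]-25)&(P[...,2]<X[2]+8)&(cc["z_map"]>0)]
        T=np.percentile(q[:,2],97);h=q[q[:,2]>T-3];print(n,k,"top z %.1f (exp %d)"%(T,X[2]),"top xy",h[:,:2].mean(0).round(1),"seat",X[:2])
E
```

```text
time_s: 28.12
eef_pos: [535.7, 239.6, 39.4]
ee_rot: [-0.0, 0.244, 0.97, -0.0]
force: [-0.2, 0.5, 1.0]
grip_width: 0.579
time_s: 28.78
eef_pos: [535.9, 239.7, 192.7]
ee_rot: [0.001, 0.244, 0.97, 0.001]
force: [0.5, -0.6, 0.3]
grip_width: 0.578
time_s: 29.45
eef_pos: [419.7, -31.7, 190.5]
ee_rot: [0.001, 0.244, 0.97, -0.0]
force: [1.0, -0.9, -0.0]
grip_width: 0.58
time_s: 30.12
eef_pos: [345.1, -181.8, 190.4]
ee_rot: [0.001, 0.245, 0.969, -0.001]
force: [0.5, 0.1, -0.4]
grip_width: 0.579
eye top top z 60.1 (exp 58) top xy [536.  240.3] seat (535.7, 239.6)
eye side top z 59.9 (exp 58) top xy [535.9 240.6] seat (535.7, 239.6)
o1 top top z 45.8 (exp 44) top xy [588.1 264.5] seat (588.9, 264.6)
o1 side top z 45.3 (exp 44) top xy [587.1 264.8] seat (588.9, 264.6)
o2 top top z 54.0 (exp 52) top xy [628.5 223.8] seat (629.1, 221.8)
o2 side top z 53.8 (exp 52) top xy [628.2 222.8] seat (629.1, 221.8)
o3 top top z 61.1 (exp 60) top xy [601.2 170.9] seat (600.8, 170.3)
o3 side top z 61.0 (exp 60) top xy [600.2 169.6] seat (600.8, 170.3)
o4 top top z 71.5 (exp 70) top xy [541.7 182.6] seat (543.1, 181.3)
o4 side top z 70.3 (exp 70) top xy [541.5 181.8] seat (543.1, 181.3)
bottle top top z 84.3 (exp 84) top xy [391.1 242.5] seat (390.5, 242.5)
bottle side top z 84.4 (exp 84) top xy [390.  242.6] seat (390.5, 242.5)
```

View pics/p5.png

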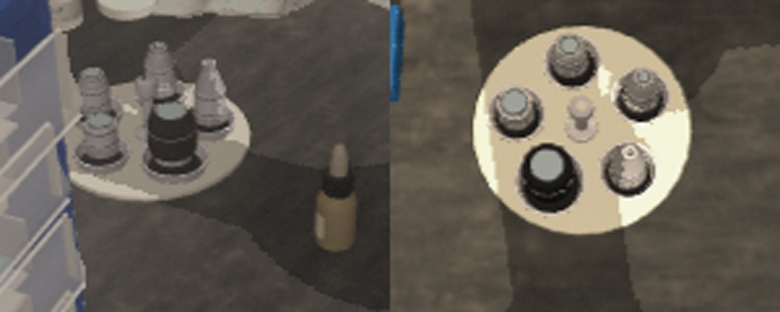

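All five stand upright on the seat floors. Going clockwise in the top view: eyepiece (550,178), shortest (517,112), second shortest (571,60), second longest (641,93), longest (628,170). The bottle hasn't moved, so I'm handing in.

```bash
python3 -c "from rig import ctrl; print(ctrl.finish_job())"
```

```text
the job is handed in; nothing more can be done
None
```

All five optics are back on the stand and the job is handed in, at about 30 s of the 128 s allowed. The eyepiece is in the wide seat. Clockwise from it stand the shortest objective, the second shortest, the second longest and the longest.

- **Upright and seated:** in the last top and side views, all five stand upright. Their tops are within about 2 mm of the seat centres in plan.
- **Depth in the seats:** tops read 0.3–2.1 mm higher than calculated. The cameras gave a similar excess while the optics stood on the bench, and each top is about 5–7 mm above its bench reading, against the 6 mm seat floor. I take that as right down on the floors.
- **Oil bottle:** it is within 1 mm of where it started and still standing.
- **Forces:** the highest wrist force in the readings was about 5 N, as the eyepiece touched its seat floor. The gripper was well clear of everything at hand-in.
- **Disagreements:** none of the checks failed. The early side-view fit of the disc outline was about 8 mm off in y, so I used the rim fits from both cameras, which agreed to about 1 mm.

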